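# Load the UV curing box and latch its sliding guard

### The job

Put the round petri dish flat into the nest between the four blue posts in the well of the UV curing box. Then push the amber sliding guard shut over it until its spring catch clicks and holds it, gently: never lean hard on the rubber stop behind the catch. Leave the other things on the bench alone.

Things in the scene. Friction and masses are not known exactly. Their poses are not given: they have to be found in the camera images.
- dish_centre (a point): Centre (half-way up) of the loose petri dish, a cream disc with lid, 59 mm in diameter and 15 mm tall, lying flat on the bench. z points up.
- nest (a point): Centre of the nest, on the face the dish rests on (19 mm above the bench): a black disc between four blue posts, 10 mm thick and 10 mm tall, 36.8 mm from the centre on the diagonals of the point's x and y axes (2.6 mm play all round the dish). Bring the dish in with the fingers on the x or the y axis, between the posts. Axes: y = the way the guard closes, x across the box, z up.
- uvbox: Fixed low white and grey curing box, 170 x 330 mm, origin on the bench under its middle, axes like the nest's. +y half: the well, 140 x 125 mm (x, y), open above, centred on the nest, walls 48 mm and rails 60 mm above the bench. -y half: closed housing, over which the open guard stands; the guard's top face is 54 mm above the bench.
- guard_handle (a point): Centre of the upright black handle on the guard: a bar 60 mm along x, 16 mm thick along y (the sliding direction), from 59 to 95 mm above the bench (centre at 77 mm). Pinch it from above across its 16 mm or push its -y face. A flat foot under it, 24 mm along y, ends 60 mm above the bench. Axes like the nest's; the guard shuts along +y.
- guard (a joint): How far the amber guard is open, m: about 0.15 at the start. It slides with about 1 N. Some 34 mm before the click a plunger starts to push back with 3 to 4.7 N, later a roller must ride over a ramp, 8 to 11 N in all, then drops behind it (click): let go, the guard stays. Pushed too little it springs back to 30 mm or more. It clicks anywhere from 0.016 to -0.003; nothing shows where.
- keeper: Fixed steel housing of catch, plunger and stop on the +y end wall, back corner of the well: nest x +20 to +72, y +25 to +100 mm, up to 90 mm above the bench. Origin and axes are the box's, wherever the catch inside is set. A rubber stop (about 8 N per mm) begins 2 mm past the click; the guard must not press on the keeper with more than 20 N.
- timer: Bystander: small white kitchen-type timer, 60 x 64 x 20 mm, origin under its centre.
- bottle: Bystander: white bottle with blue cap, 58 mm in diameter, 110 mm tall, origin under its centre.
- marker: Bystander: blue marker pen lying down, 134 mm long, 13 mm wide, origin under its centre.

How it is judged (in metres and radians):
On the way:
1. the dish lies flat in the nest, let go, with the guard still open (horizontal distance between dish_centre and nest below 0.005 m and z of dish_centre in the frame of nest below 0.0105 m and angle between dish_centre's own z axis and vertical below 0.08 rad and contact force between the fingers and dish below 0.05 N and value of joint guard above 0.1 m), for 0.2 s.
At the end, for the whole second after the job is handed in: The guard, let go, stays shut against its return spring (reading under 22 mm, at rest: only the catch can hold it there), and the dish still lies flat in the nest, within 5 mm of its centre (value of joint guard below 0.022 m and velocity of joint guard between -0.005 and 0.005 m/s and horizontal distance between dish_centre and nest below 0.005 m and z of dish_centre in the frame of nest below 0.0105 m and angle between dish_centre's own z axis and vertical below 0.08 rad and linear speed of dish below 0.01 m/s); the robot touches nothing.
It fails at once if the guard is forced or slammed against the catch and its stop with more than 20 N (contact force between guard and keeper above 20 N).
It fails at once if a bystander (timer, bottle or marker) is moved by more than 20 mm (distance of any of timer, bottle, marker from where it was at the start of the episode above 0.02 m).
It also fails if it takes over 64 s, if anything falls off the work surface, if the arm or the gripper's body presses on something with over 40 N, if the wrist force passes 120 N, or if a joint passes its speed limit or range.

### The arm

A 6-joint arm with a two-finger parallel gripper is mounted at the origin on a cart in front of the work surface, level with it; the furniture and walls round the work are solid. World frame = base frame: x ahead of the robot, y to its left, z up, the work surface at z = 0. Lengths are in mm, angles in rad, forces in N, time in s.
With the tool pointing down it reaches from about 300 to 750 mm from the base axis. Payload 8.5 kg.
Tool frame: the origin (TCP) lies on the centre line of the jaws, within the pads' length; the fingertips stand 22 mm ahead of it and the grasp point (between the pads) lies 3 mm ahead of it (bot.finger_overhang is the distance from the TCP to the fingertips, in mm); z points along the fingers, y is the direction in which the jaws open and shut (so a half turn about z gives the same grasp; the last joint's range is limited). The gripper opens to 88 mm and grips with 3 to 60 N. Pads are 18 mm wide; open, the fingers measure 123 mm over their backs; the gripper's body (75 mm by 187 mm) begins 45 mm behind the grasp point.
Start: joints at [-1.527, 0.381, 1.297, -0, 1.464, -0.215], TCP at [140.751, -531.667, 260.748] pointing down, gripper open.
Joint ranges: [-3.11, 3.11], [-0.89, 2.33], [0.22, 2.48], [-1.42, 4.56], [0.17, 2.85], [-2.88, 2.88]. Speed limits (rad/s): [2.39, 2.39, 3.14, 3.14, 3.14, 3.14].

### API

Orientations are given as a unit quaternion [x, y, z, w].
In Python, from plant import bot gives the robot as it stands.
- The arm moves only by the tool servo_tool, never from a script. Its argument "moves" is a list of rows, each a list of 7 numbers: the shift along the tool's x, y, z in units of 20 cm (1.0 is 20 cm), then the turn, a rotation vector about the tool's x, y, z in units of 120 degrees (1.0 is 120 degrees), then the finger opening in mm, from 0 to 88.1. In form: [[dx, dy, dz, ax, ay, az, hand], ...]. A call has 1 to 8 rows; each row is the pose to reach, as a shift and turn from the pose measured when the call began, along the tool's axes at that moment; what a row does not reach only later rows make up. A row lasts 1/8 s, in which the tool goes at most 62.5 mm and 10.7 degrees, less where a joint would pass 70% of its speed; a pose out of reach is approached as far as the arm can. A call with a number of a shift or a turn outside -1 to 1 is refused whole. A call with a gripper value outside its range is refused whole. The fingers move at their own pace and stop on an object; "squeeze" is the grip in N (left out, the last holds). Time passes only in rows, so rows that repeat a pose let the fingers close. It gives the time, the measured TCP pose, the force and the opening at its end, in the units of the state.
- bot.read_state(): the state, without advancing time (a new reading comes with each control period).
- bot.grab_frame(name): name is "side" or "top"; returns a dict with "pixels" (400x640x3 uint8, red, green, blue), "depth" (400x640 float32, mm along the optical axis (not along the pixel's ray), 0 where there is no reading), "fx", "fy", "cx", "cy" (pixels), "origin" and "orientation" of the camera in the world. Camera axes: x right, y down, z forward; pixel columns grow to the right and rows downward; lengths in mm; the calibration is good to about 2 mm. A picture is of the moment at which its call begins.
- bot.sign_off(): hands the job in, once; it reports no verdict.
Trained networks look in a picture, given as the dict that the camera call returned (one of the last four; its "shot" number tells which), for a name from the list of things; names that differ only in an ending like _2 or _b are one class to them, and where a whole thing is asked for, a point or a joint stands for the part that bears it (a point fixed in the world has none). Each returns a list of dicts, best first, with "score" (0 to 1); they miss things now and then, are a little off and sometimes report something else, mostly with a low value. They report only what shows in the picture. A call takes as long as a camera call.
- bot.outline_of(label, picture): "pixels" (400x640 bool, what is visible of it) and "location" ([column, row] in pixels, amid what is visible of it).
- bot.pinpoint(label, picture): "location" ([column, row] in pixels: a listed point, or the origin of a listed thing).
The state is a dict: "clock": time; "joints": joint angles; "dq": joint speeds; "joint_efforts": joint torques, N m; "tcp_pos": TCP position; "tool_rot": TCP orientation; "contact_force": force on the tool from outside, world axes, zero at the start; "ft_torque": the same for the moment, N m; "grip_width": opening from 0.0 (shut) to 1.0 (fully open).
Only numpy, scipy, OpenCV 4.12 (cv2) and the standard library are available. Lean on these libraries where they do the work, as an engineer would, in place of code of your own. Each camera call takes 0.05 s, during which the arm holds its last target. There are 200 camera calls.

## Working session

There is one attempt and no reset: what is moved stays moved. The work goes in short steps, Python scripts to look and compute and a tool call to move; the robot and the scene stay as the last step left them, time stands still between calls to the robot, and variables do not carry over. Pictures are saved under pics/ and viewed, about 8 in all and at most 12, crops included, and the job is handed in when it is done.

Besides the shell and the picture viewer there is one more tool, called after "Call:" as name([rows], argument=value, ...), one row to a line, values as JSON. servo_tool: Moves the arm, as the interface text tells. Shifts and turns lie within -1 to 1; 1 stands for 20 cm of shift or 120 degrees of turn. Its arguments: {"type":"object","properties":{"moves":{"type":"array"},"squeeze":{"type":"number"}},"required":["moves"]}

```bash
mkdir -p pics; cat > h.py <<'E'
import numpy as np, cv2
from scipy.spatial.transform import Rotation as R
from plant import bot
def ray(p,px):
    d=np.array([(px[0]-p['cx'])/p['fx'],(px[1]-p['cy'])/p['fy'],1.0])
    return np.array(p['origin']),R.from_quat(p['orientation']).as_matrix()@d
def at_z(p,px,z):
    o,d=ray(p,px); return o+d*(z-o[2])/d[2]
def deproj(p,px):
    o,d=ray(p,px); return o+d*p['depth'][int(round(px[1])),int(round(px[0]))]
def cloud(p):
    v,u=np.mgrid[:400,:640]
    d=np.stack([(u-p['cx'])/p['fx'],(v-p['cy'])/p['fy'],np.ones_like(u,float)],-1)*p['depth'][...,None]
    return d@R.from_quat(p['orientation']).as_matrix().T+np.array(p['origin'])
def to_tool(s,t):
    return R.from_quat(s['tool_rot']).inv().apply(np.array(t)-np.array(s['tcp_pos']))/200
def save(p,n): cv2.imwrite('pics/'+n,p['pixels'][...,::-1])
E
python3 - <<'E'
from h import *
np.set_printoptions(precision=1,suppress=True)
s=bot.read_state(); print(s['clock'],s['tcp_pos'],s['tool_rot'])
print(R.from_quat(s['tool_rot']).as_matrix())
Z={'dish_centre':7.5,'nest':19,'uvbox':0,'guard_handle':77,'timer':0,'bottle':0,'marker':0,'keeper':0}
for c in('top','side'):
    p=bot.grab_frame(c); save(p,c+'0.png'); print(c,p['origin'])
    for n,z in Z.items():
        for r in bot.pinpoint(n,p)[:2]:
            l=r['location']; print(n,round(r['score'],2),np.array(l),at_z(p,l,z),deproj(p,l) if 0<=l[0]<639 and 0<=l[1]<399 else '')
E
```

```text
0.0 [ 140.7 -531.4  260.1] [ 1.   0.1  0.  -0. ]
[[ 1.   0.3 -0. ]
 [ 0.3 -1.   0. ]
 [ 0.  -0.  -1. ]]
top [ 349.9 -120.6 1182.2]
dish_centre 0.87 [255.6 245.4] [481.9  51.5   7.5] [480.9  50.2  16.4]
nest 0.91 [333.6 216.3] [ 552.  -180.7   19. ] [ 551.9 -180.7   19.5]
nest 0.59 [357.1 212.6] [ 558.9 -250.5   19. ] [ 558.7 -250.4   19.9]
uvbox 0.56 [362.  212.2] [ 562.7 -267.4    0. ] [ 553.5 -261.1   50.6]
uvbox 0.37 [254.9 244.4] [485.7  54.6   0. ] [484.   52.3  15.6]
guard_handle 0.62 [403.  199.8] [ 577.3 -376.1   77. ] [ 573.1 -371.5   97. ]
timer 0.88 [181.9 248.1] [487.7 268.2   0. ] [485.9 263.   15.9]
bottle 0.7 [377.4 160.1] [ 722.5 -328.7    0. ] [ 698.  -315.    77.8]
marker 0.76 [462.3 236.2] [ 473.3 -556.6    0. ] [ 472.9 -555.2    3.7]
side [ 101.4  449.5 1120. ]
dish_centre 0.64 [310.1 279.6] [478.2  53.    7.5] [475.2  56.2  16.3]
dish_centre 0.59 [336.8 164.7] [ 703.7 -326.7    7.5] [ 690.8 -310.1   31.3]
nest 0.85 [348.9 211.5] [ 542.9 -196.5   19. ] [ 542.9 -196.6   18.8]
uvbox 0.87 [357.3 200.8] [ 557.4 -258.7    0. ] [ 548.9 -245.6   20.9]
guard_handle 0.85 [376.5 160.3] [ 583.1 -379.9   77. ] [ 576.1 -367.8   92.2]
timer 0.73 [257.5 336.7] [471.6 263.7   0. ] [465.3 266.9  19.2]
bottle 0.78 [336.9 161.8] [ 716.2 -342.4    0. ] [ 693.6 -313.3   41.1]
marker 0.61 [433.4 162.1] [ 466.8 -568.9    0. ] [ 464.2 -561.5    8.1]
```

```bash
python3 -c "
import cv2,numpy as np
a=cv2.imread('pics/top0.png');b=cv2.imread('pics/side0.png')
cv2.imwrite('pics/both0.png',cv2.resize(np.vstack([a,b]),(480,600)))"
```

```text
(no output)
```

View pics/top0.png

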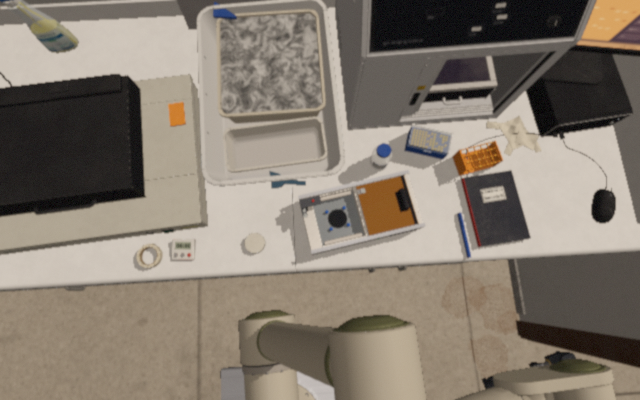

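View pics/side0.png

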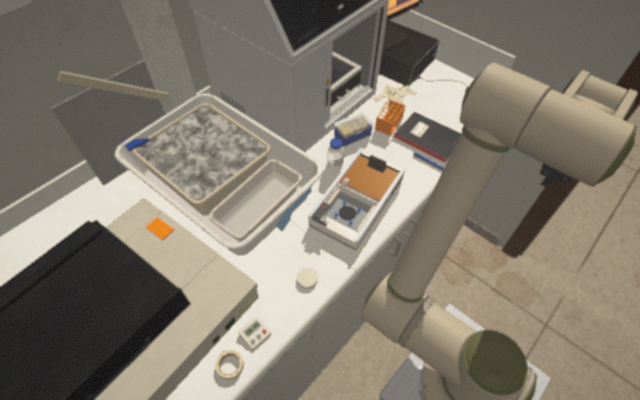

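The top view shows the dish at (254,243), the nest's black disc at about (338,218), the handle at (404,200), the bottle at (381,155) and the marker at (463,235). The side view agrees. Next I'll refine these positions.

```bash
cat > m.py <<'E'
from h import *
np.set_printoptions(precision=1,suppress=True)
def rep(c,n=0):
    p=bot.grab_frame(c); C=cloud(p); rgb=p['pixels'].astype(int); x,y,z=C[...,0],C[...,1],C[...,2]; ok=p['depth']>0
    hsv=cv2.cvtColor(p['pixels'],cv2.COLOR_RGB2HSV)
    def box(cx,cy,r): return ok&(abs(x-cx)<r)&(abs(y-cy)<r)
    def cen(m,zz):
        v,u=np.nonzero(m); return at_z(p,(u.mean(),v.mean()),zz),len(u)
    # dish top
    m=box(480,52,50)&(z>9)&(z<25); v,u=np.nonzero(m)
    (e,ax,an)=cv2.fitEllipse(cv2.findContours(m.astype(np.uint8),0,1)[0][0]) if m.sum()>20 else ((0,0),0,0)
    print(c,'dish top',cen(m,15), 'ext',np.ptp(x[m]),np.ptp(y[m]),'zmed',np.median(z[m]))
    dark=box(548,-190,60)&(rgb.max(-1)<60)&(z<40); k,l,st,ce=cv2.connectedComponentsWithStats(dark.astype(np.uint8))
    for i in range(1,k):
        if st[i,4]>30: print(' dark',ce[i],st[i],at_z(p,ce[i],19),'z',np.median(z[l==i]))
    blue=box(548,-190,65)&(hsv[...,0]>95)&(hsv[...,0]<130)&(hsv[...,1]>110)&(z<45)
    k,l,st,ce=cv2.connectedComponentsWithStats(blue.astype(np.uint8))
    for i in range(1,k):
        if st[i,4]>3: print(' blue',ce[i],st[i,4],at_z(p,ce[i],28),'z',np.median(z[l==i]))
    h=box(575,-375,60)&(z>75)&(z<105)&(rgb.max(-1)<80); print(' handle',cen(h,95),'zmed',np.median(z[h]))
    v,u=np.nonzero(h); P=np.array([at_z(p,(a,b),95)[:2] for a,b in zip(u,v)]); print(' long axis',np.linalg.svd(P-P.mean(0))[2][0])
    # box outline: rails
    r=box(560,-260,230)&(z>40)&(z<66)&(y>-460)&(y<-60)&(x<680)
    q=cv2.minAreaRect(np.c_[x[r],y[r]].astype(np.float32)); print(' rect',q)
    return p
if __name__=='__main__':
    for c in('top','side'):
        p=rep(c)
        a=p['pixels'][165:265,285:435] if c=='top' else p['pixels'][140:250,295:415]
        cv2.imwrite(f'pics/crop_{c}.png',cv2.resize(a,None,fx=5,fy=5,interpolation=cv2.INTER_CUBIC)[...,::-1])
        for n in('dish_centre','guard_handle'):
            for r in bot.outline_of(n,p)[:1]:
                print(n,r['score'],r['location'],r['pixels'].sum())
E
python3 m.py
```

```text
top dish top (array([488.6,  54. ,  15. ]), 329) ext 57.99043920650337 55.9522574992327 zmed 14.994804642067265
 dark [337.1 218.1] [329 210  17  17 239] [ 546.1 -190.6   19. ] z 19.899505334794185
 blue [343.5 207.5] 4 [ 574.8 -211.    28. ] z 31.202729523973176
 blue [326.5 211.5] 4 [ 565.9 -160.6   28. ] z 29.084172048188293
 blue [347.5 224.5] 4 [ 524.  -218.8   28. ] z 29.250548075370716
 blue [330.5 228.5] 4 [ 515.3 -168.9   28. ] z 30.53038565097927
 handle (array([ 574.6, -372.2,   95. ]), 146) zmed 94.25603567227631
 long axis [-1.  -0.1]
 rect ((556.9544067382812, -256.87994384765625), (171.6470947265625, 330.81500244140625), 10.028157234191895)
dish_centre 0.67 [257.5, 244.7] 351
guard_handle 0.67 [383.8, 202.3] 2642
side dish top (array([486.6,  56.8,  15. ]), 323) ext 57.9902750052986 59.94727061777087 zmed 13.736766192970435
 handle (array([ 568.1, -360.7,   95. ]), 89) zmed 87.1776930799465
 long axis [-1.  -0.1]
 rect ((575.4840087890625, -251.15676879882812), (215.87892150878906, 334.1716613769531), 9.521775245666504)
dish_centre 0.74 [307.2, 274.6] 357
guard_handle 0.58 [371.2, 177.6] 1671
```

View pics/crop_top.png

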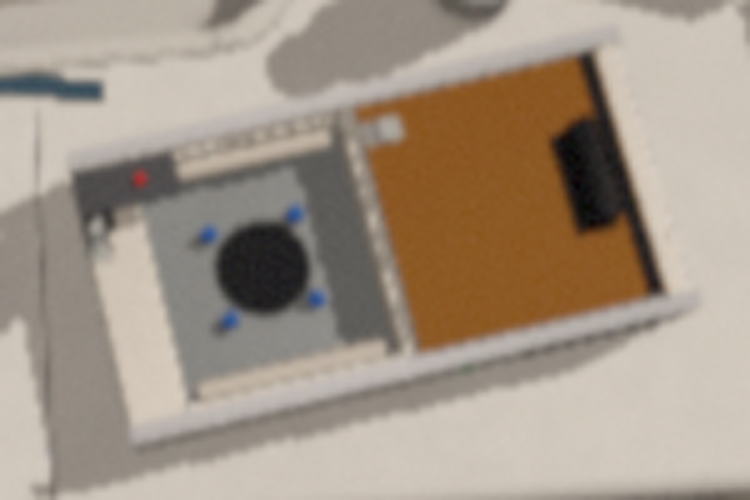

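The top crop shows the black nest disc at about (337,218) in full-image pixels. The four posts sit symmetrically round it, the box yaw is about +10°, and the keeper is at the far left. I'll keep the jaws along nest y for everything. The grip on the dish has to be high, with the tips about 10 mm above its base, so the gripper body clears the 90 mm keeper.

```bash
cat > plan.py <<'E'
from h import *; import sys
np.set_printoptions(precision=4,suppress=True)
c,s_=np.cos(np.radians(10.0)),np.sin(np.radians(10.0))
RT=np.array([[c,s_,0],[s_,-c,0],[0,0,-1.]])
def plan(t):
    s=bot.read_state(); R0=R.from_quat(s['tool_rot'])
    print('t',s['clock'],'tcp',np.round(s['tcp_pos'],2),'F',np.round(s['contact_force'],2),'w',s['grip_width']*88.1,'j',np.round(s['joints'],2))
    print('shift',to_tool(s,t),'turn',(R0.inv()*R.from_matrix(RT)).as_rotvec()/np.radians(120))
if __name__=='__main__': plan([float(v) for v in sys.argv[1:4]])
E
python3 plan.py 488.4 55 110
```

```text
t 1.2 tcp [ 140.73 -531.67  260.75] F [ 0.4   0.1  -2.06] w 88.19452904718504 j [-1.53  0.38  1.3  -0.    1.46 -0.22]
shift [ 2.4312 -2.3907  0.7538] turn [-0.      0.      0.0402]
```

Call:
servo_tool([
  [0.2,-0.2,0,0,0,0.04,88],
  [0.4,-0.4,0,0,0,0.04,88],
  [0.6,-0.6,0,0,0,0.04,88],
  [0.8,-0.8,0,0,0,0.04,88],
  [0.98,-0.97,0,0,0,0.04,88],
  [0.98,-0.97,0,0,0,0.04,88],
])

```text
clock: 1.95
tcp_pos: [281.6, -291.7, 261.1]
tool_rot: [0.996, 0.089, 0.0, 0.0]
contact_force: [-0.1, -0.5, -1.0]
grip_width: 0.994
```

```bash
python3 plan.py 488.4 55 110
```

```text
t 1.95 tcp [ 281.57 -291.66  261.12] F [-0.15 -0.53 -0.98] w 87.5696474168163 j [-1.1   0.12  1.66  0.    1.36  0.29]
shift [ 1.326  -1.5217  0.7555] turn [ 0.0002 -0.0002  0.0022]
```

Call:
servo_tool([
  [0.2,-0.2,0,0,0,0,88],
  [0.4,-0.4,0,0,0,0,88],
  [0.6,-0.6,0,0,0,0,88],
  [0.75,-0.8,0,0,0,0,88],
  [0.9,-1,0,0,0,0,88],
  [0.9,-1,0.1,0,0,0,88],
  [0.9,-1,0.2,0,0,0,88],
])

```text
clock: 2.82
tcp_pos: [423.6, -63.1, 220.6]
tool_rot: [0.996, 0.09, 0.001, 0.0]
contact_force: [-0.6, 0.2, 0.1]
grip_width: 1.003
```

```bash
python3 plan.py 488.4 55 80
```

```text
t 2.825 tcp [423.6  -63.1  220.62] F [-0.57  0.18  0.12] w 88.39711525085313 j [-0.43  0.21  1.68 -0.    1.25  0.97]
shift [ 0.4238 -0.5237  0.7029] turn [ 0.0005 -0.0004  0.0026]
```

Call:
servo_tool([
  [0.2,-0.25,0.2,0,0,0,88],
  [0.424,-0.524,0.4,0,0,0.003,88],
  [0.424,-0.524,0.6,0,0,0.003,88],
  [0.424,-0.524,0.7,0,0,0.003,88],
  [0.424,-0.524,0.7,0,0,0.003,88],
  [0.424,-0.524,0.7,0,0,0.003,88],
])

```text
clock: 3.58
tcp_pos: [489.2, 54.3, 81.5]
tool_rot: [0.996, 0.086, 0.001, 0.001]
contact_force: [0.3, 0.1, -0.4]
grip_width: 1.001
```

```bash
python3 plan.py 488.4 55 32; python3 - <<'E'
from h import *
p=bot.grab_frame('side'); cv2.imwrite('pics/hover.png',cv2.resize(p['pixels'][210:330,230:390],None,fx=4,fy=4)[...,::-1])
E
```

```text
t 3.575 tcp [489.17  54.26  81.5 ] F [ 0.3   0.14 -0.36] w 88.18749086196684 j [-0.13  0.5   1.71 -0.    0.93  1.27]
shift [-0.0038 -0.0047  0.2475] turn [ 0.0008 -0.0012 -0.0009]
```

View pics/hover.png

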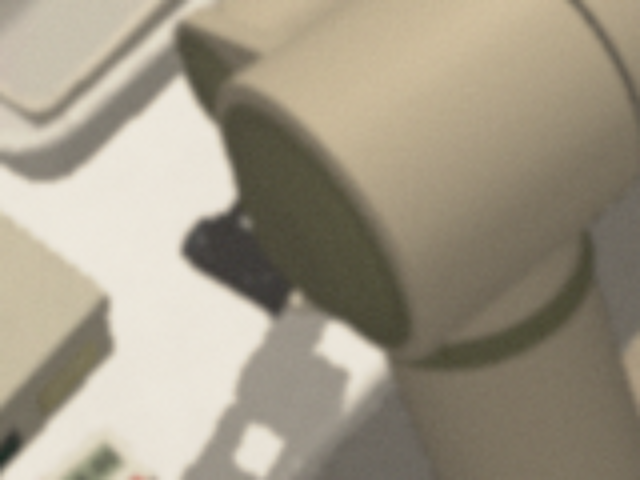

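The arm hides the dish at hover in this side view, so I'll rely on the measurement. There is about 14 mm of jaw clearance on each side.

Call:
servo_tool([
  [-0.004,-0.005,0.12,0,0,0,88],
  [-0.004,-0.005,0.247,0,0,0,88],
  [-0.004,-0.005,0.247,0,0,0,88],
  [-0.004,-0.005,0.247,0,0,0,88],
])

```text
clock: 4.12
tcp_pos: [489.0, 54.8, 33.6]
tool_rot: [0.996, 0.086, 0.003, 0.001]
contact_force: [0.3, -0.2, -0.3]
grip_width: 0.998
```

```bash
python3 plan.py 488.4 55 32
```

```text
t 4.125 tcp [489.03  54.82  33.57] F [ 0.3  -0.19 -0.29] w 87.90157583268179 j [-0.13  0.58  1.75 -0.    0.8   1.27]
shift [-0.003  -0.0014  0.0078] turn [ 0.0012 -0.0024 -0.0011]
```

Call:
servo_tool([
  [-0.003,-0.001,0.014,0,0,0,70],
  [-0.003,-0.001,0.014,0,0,0,62],
  [-0.003,-0.001,0.014,0,0,0,50],
  [-0.003,-0.001,0.014,0,0,0,50],
  [-0.003,-0.001,0.014,0,0,0,50],
  [-0.003,-0.001,0.014,0,0,0,50],
], squeeze=12)

```text
clock: 4.88
tcp_pos: [488.5, 54.9, 31.0]
tool_rot: [0.996, 0.086, 0.003, 0.001]
contact_force: [-0.9, 0.2, 4.5]
grip_width: 0.656
```

```bash
python3 plan.py 488.4 55 32
```

```text
t 4.875 tcp [488.51  54.92  30.95] F [-0.88  0.25  4.45] w 57.8143003071343 j [-0.13  0.59  1.76 -0.    0.79  1.27]
shift [-0.0005 -0.0005 -0.0052] turn [ 0.0012 -0.0026 -0.001 ]
```

Call:
servo_tool([
  [0,0,-0.15,0,0,0,50],
  [0,0,-0.4,0,0,0,50],
  [0,0,-0.65,0,0,0,50],
  [0.1,0.3,-0.7,0,0,0,50],
  [0.1,0.6,-0.7,0,0,0,50],
  [0.1,0.85,-0.7,0,0,0,50],
  [0.1,0.85,-0.7,0,0,0,50],
])

```text
clock: 5.75
tcp_pos: [536.8, -111.7, 170.9]
tool_rot: [0.996, 0.084, 0.003, 0.001]
contact_force: [0.1, -0.6, -0.3]
grip_width: 0.657
```

```bash
python3 plan.py 545.1 -190.2 150;  python3 - <<'E'
from h import *
for c in('side','top'):
    p=bot.grab_frame(c); print(c,[(round(r['score'],2),np.round(r['location'])) for r in bot.pinpoint('dish_centre',p)[:2]]); save(p,c+'_lift.png')
E
python3 -c "
import cv2,numpy as np
cv2.imwrite('pics/lift.png',np.vstack([cv2.imread('pics/top_lift.png')[100:300,150:550],cv2.imread('pics/side_lift.png')[100:350,150:550]]))"
```

```text
t 5.75 tcp [ 536.77 -111.75  170.88] F [ 0.07 -0.55 -0.3 ] w 57.91105252843083 j [-0.42  0.46  1.45  0.    1.23  0.98]
shift [-0.0252  0.3934  0.1053] turn [ 0.0012 -0.0024 -0.003 ]
side []
top [(0.39, array([310., 214.]))]
```

View pics/lift.png

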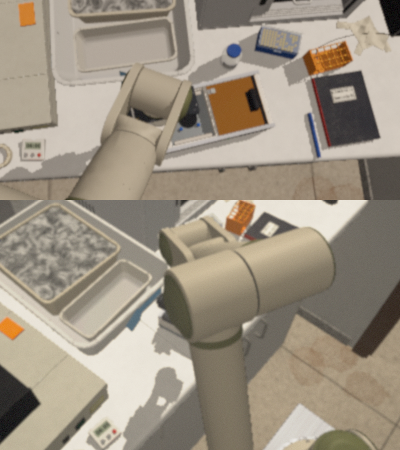

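The dish has left the bench and the opening is 57.9 mm, so it is held. The arm blocks both views here. I'll continue to above the nest.

Call:
servo_tool([
  [-0.01,0.15,0,0,0,0,50],
  [-0.025,0.3,0,0.001,-0.002,-0.003,50],
  [-0.025,0.394,0,0.001,-0.002,-0.003,50],
  [-0.025,0.394,0.1,0.001,-0.002,-0.003,50],
  [-0.025,0.394,0.3,0.001,-0.002,-0.003,50],
  [-0.025,0.394,0.45,0.001,-0.002,-0.003,50],
  [-0.025,0.394,0.5,0.001,-0.002,-0.003,50],
  [-0.025,0.394,0.5,0.001,-0.002,-0.003,50],
])

```text
clock: 6.95
tcp_pos: [545.7, -185.8, 71.7]
tool_rot: [0.996, 0.09, 0.0, -0.0]
contact_force: [0.9, 0.4, -0.0]
grip_width: 0.654
```

```bash
python3 plan.py 545.1 -190.2 51
```

```text
t 6.95 tcp [ 545.69 -185.83   71.66] F [ 0.92  0.45 -0.01] w 57.57375344184925 j [-0.53  0.62  1.48  0.    1.04  0.86]
shift [-0.0069  0.021   0.1033] turn [-0.0002 -0.0003  0.0029]
```

Call:
servo_tool([
  [-0.007,0.021,0.01,0,0,0.003,50],
  [-0.007,0.021,0.02,0,0,0.003,50],
  [-0.007,0.021,0.02,0,0,0.003,50],
  [-0.007,0.021,0.02,0,0,0.003,50],
])

```text
clock: 7.45
tcp_pos: [545.1, -190.3, 67.9]
tool_rot: [0.996, 0.087, 0.0, -0.0]
contact_force: [0.4, 0.8, 0.1]
grip_width: 0.655
```

```bash
python3 plan.py 545.1 -190.2 51
```

```text
t 7.45 tcp [ 545.12 -190.26   67.88] F [0.44 0.78 0.07] w 57.71988178743825 j [-0.54  0.63  1.48  0.    1.03  0.86]
shift [-0.0001 -0.0003  0.0844] turn [-0.     -0.0004 -0.0002]
```

Call:
servo_tool([
  [0,0,0.02,0,0,0,50],
  [0,0,0.04,0,0,0,50],
  [0,0,0.055,0,0,0,50],
  [0,0,0.055,0,0,0,50],
])

```text
clock: 7.95
tcp_pos: [545.0, -190.2, 56.5]
tool_rot: [0.996, 0.087, 0.0, -0.0]
contact_force: [1.1, 0.5, -0.6]
grip_width: 0.656
```

```bash
python3 plan.py 545.1 -190.2 51
```

```text
t 7.95 tcp [ 545.03 -190.17   56.53] F [ 1.08  0.48 -0.55] w 57.79647384580856 j [-0.54  0.65  1.49  0.    1.01  0.86]
shift [0.0003 0.0002 0.0276] turn [-0.0003 -0.0002 -0.0002]
```

Call:
servo_tool([
  [0,0,0.01,0,0,0,50],
  [0,0,0.02,0,0,0,50],
  [0,0,0.029,0,0,0,50],
  [0,0,0.029,0,0,0,50],
])

```text
clock: 8.45
tcp_pos: [545.0, -190.1, 50.6]
tool_rot: [0.996, 0.087, 0.0, -0.0]
contact_force: [0.0, 0.8, 0.0]
grip_width: 0.657
```

```bash
python3 plan.py 545.1 -190.2 50
```

```text
t 8.45 tcp [ 544.95 -190.13   50.58] F [0.   0.78 0.04] w 57.88346137226036 j [-0.54  0.65  1.49  0.    1.    0.86]
shift [0.0007 0.0005 0.0029] turn [-0.0003 -0.0001 -0.0002]
```

Call:
servo_tool([
  [0,0,0.003,0,0,0,50],
  [0,0,0.003,0,0,0,60],
  [0,0,0.003,0,0,0,66],
  [0,0,0.003,0,0,0,68],
  [0,0,0.003,0,0,0,68],
  [0,0,-0.08,0,0,0,68],
  [0,0,-0.25,0,0,0,68],
  [0,0,-0.4,0,0,0,68],
])

```text
clock: 9.45
tcp_pos: [545.1, -190.3, 132.9]
tool_rot: [0.996, 0.087, 0.001, 0.0]
contact_force: [0.2, -0.6, -0.1]
grip_width: 0.772
```

```bash
python3 plan.py 574 -372 150
```

```text
t 9.45 tcp [ 545.11 -190.26  132.85] F [ 0.16 -0.62 -0.13] w 68.0003169570927 j [-0.54  0.55  1.41  0.    1.18  0.86]
shift [-0.0152  0.92   -0.0856] turn [ 0.0001 -0.0006 -0.0001]
```

Call:
servo_tool([
  [0,0.2,-0.2,0,0,0,68],
  [0,0.45,-0.25,0,0,0,68],
  [0,0.7,-0.25,0,0,0,68],
  [0,0.93,-0.25,0,0,0,68],
  [0,0.93,-0.2,0,0,0,60],
  [0,0.93,-0.2,0,0,0,60],
])

```text
clock: 10.2
tcp_pos: [576.9, -372.6, 172.6]
tool_rot: [0.996, 0.087, 0.0, -0.001]
contact_force: [0.3, -0.0, -0.5]
grip_width: 0.679
```

```bash
python3 plan.py 577 -374 87;  python3 - <<'E'
from h import *
np.set_printoptions(precision=1,suppress=True)
p=bot.grab_frame('top'); cv2.imwrite('pics/nest1.png',cv2.resize(p['pixels'][165:265,285:435],None,fx=4,fy=4,interpolation=cv2.INTER_CUBIC)[...,::-1])
for n,z in(('dish_centre',26.5),('nest',19)): print(n,[(round(r['score'],2),r['location'],at_z(p,r['location'],z)) for r in bot.pinpoint(n,p)[:2]])
C=cloud(p);x,y,z=[C[...,i] for i in range(3)]
m=(abs(x-545)<42)&(abs(y+190)<42)&(z>30)&(z<40)&(p['pixels'].min(-1)>130);v,u=np.nonzero(m)
print('top',at_z(p,(u.mean(),v.mean()),34),len(u),np.percentile(z[m],[5,50,95]))
A=np.c_[x[m],y[m],np.ones(m.sum())];print('slope',np.linalg.lstsq(A,z[m],rcond=None)[0])
E
```

```text
t 10.2 tcp [ 576.93 -372.61  172.55] F [ 0.29 -0.02 -0.49] w 59.861837948288816 j [-0.75  0.69  1.    0.    1.45  0.65]
shift [-0.0009  0.0076  0.4277] turn [-0.0007 -0.0001 -0.0001]
dish_centre [(0.84, [336.2, 218.1], array([ 545. , -187.5,   26.5]))]
nest [(0.61, [337.1, 216.5], array([ 550.8, -191. ,   19. ]))]
top [ 548.4 -190.4   34. ] 271 [31.  34.4 37.9]
slope [-0.   0.  39.6]
```

View pics/nest1.png

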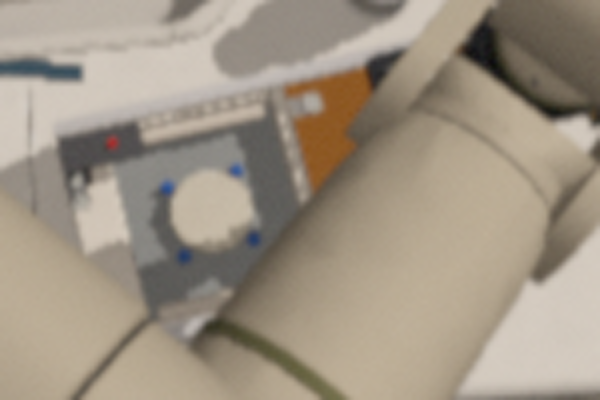

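The top view shows the dish sitting between the four posts, centred at about (337,217). Its top is at z≈34 mm and shows no slope, so it is seated flat. Now I'll pinch the handle.

Call:
servo_tool([
  [0,0.007,0.15,0,0,0,60],
  [0,0.007,0.3,0,0,0,60],
  [0,0.007,0.42,0,0,0,60],
  [0,0.007,0.425,0,0,0,60],
  [0,0.007,0.425,0,0,0,60],
])

```text
clock: 10.98
tcp_pos: [578.4, -373.6, 90.3]
tool_rot: [0.996, 0.088, 0.001, 0.001]
contact_force: [0.2, 0.0, -0.3]
grip_width: 0.685
```

Call:
servo_tool([
  [0,0,0,0,0,0,40],
  [0,0,0,0,0,0,25],
  [0,0,0,0,0,0,10],
  [0,0,0,0,0,0,10],
  [0,0,0,0,0,0,10],
  [0,0,0,0,0,0,10],
], squeeze=30)

```text
clock: 11.72
tcp_pos: [578.4, -373.7, 90.3]
tool_rot: [0.996, 0.088, 0.001, 0.001]
contact_force: [-0.1, 0.0, 0.2]
grip_width: 0.179
```

```bash
python3 plan.py 577 -374 87
```

```text
t 11.725 tcp [ 578.41 -373.69   90.32] F [-0.11  0.    0.18] w 15.789261059658758 j [-0.75  0.76  1.1   0.    1.28  0.65]
shift [-0.0073  0.0003  0.0166] turn [ 0.001  -0.0013  0.0007]
```

Call:
servo_tool([
  [0,-0.04,0,0,0,0,10],
  [0,-0.1,0,0,0,0,10],
  [0,-0.17,0,0,0,0,10],
  [0,-0.24,0,0,0,0,10],
  [0,-0.31,0,0,0,0,10],
  [0,-0.37,0,0,0,0,10],
  [0,-0.42,0,0,0,0,10],
  [0,-0.44,0,0,0,0,10],
])

```text
clock: 12.72
tcp_pos: [562.8, -286.5, 90.3]
tool_rot: [0.996, 0.088, 0.001, 0.001]
contact_force: [-2.5, -1.8, 1.7]
grip_width: 0.178
```

```bash
cat > g.py <<'E'
from h import *
s=bot.read_state(); yb=np.array([-.1736,.9848,0]); xb=np.array([.9848,.1736,0])
d=np.array(s['tcp_pos'])-[578.41,-373.69,90.32]; F=np.array(s['contact_force'])
print('t %.2f travel %.2f lateral %.2f z %.2f Fy %.2f Fx %.2f Fz %.2f w %.2f'%(s['clock'],d@yb,d@xb,d[2],F@yb,F@xb,F[2],s['grip_width']*88.1))
E
python3 g.py
```

```text
t 12.72 travel 88.62 lateral -0.21 z -0.05 Fy -1.32 Fx -2.73 Fz 1.69 w 15.72
```

Call:
servo_tool([
  [0,-0.02,0,0,0,0,10],
  [0,-0.04,0,0,0,0,10],
  [0,-0.06,0,0,0,0,10],
  [0,-0.08,0,0,0,0,10],
  [0,-0.1,0,0,0,0,10],
  [0,-0.1,0,0,0,0,10],
])

```text
clock: 13.48
tcp_pos: [559.2, -266.2, 90.2]
tool_rot: [0.996, 0.088, 0.001, 0.001]
contact_force: [-2.1, 1.3, 3.7]
grip_width: 0.177
```

```bash
python3 g.py
```

```text
t 13.47 travel 109.21 lateral -0.25 z -0.07 Fy 1.65 Fx -1.85 Fz 3.66 w 15.62
```

Call:
servo_tool([
  [0,-0.01,0,0,0,0,10],
  [0,-0.02,0,0,0,0,10],
  [0,-0.02,0,0,0,0,10],
])

```text
clock: 13.85
tcp_pos: [558.5, -262.0, 90.3]
tool_rot: [0.996, 0.088, 0.001, 0.0]
contact_force: [-1.6, -0.8, 3.1]
grip_width: 0.179
```

```bash
python3 g.py
```

```text
t 13.85 travel 113.42 lateral -0.27 z -0.04 Fy -0.54 Fx -1.75 Fz 3.06 w 15.75
```

Call:
servo_tool([
  [0,-0.01,0,0,0,0,10],
  [0,-0.02,0,0,0,0,10],
  [0,-0.02,0,0,0,0,10],
])

```text
clock: 14.22
tcp_pos: [557.8, -258.2, 90.3]
tool_rot: [0.996, 0.088, 0.001, 0.001]
contact_force: [-1.8, -3.5, 1.4]
grip_width: 0.175
```

```bash
python3 g.py
```

```text
t 14.22 travel 117.28 lateral -0.29 z -0.03 Fy -3.17 Fx -2.41 Fz 1.41 w 15.40
```

Call:
servo_tool([
  [0,-0.015,0,0,0,0,10],
  [0,-0.03,0,0,0,0,10],
  [0,-0.045,0,0,0,0,10],
  [0,-0.06,0,0,0,0,10],
  [0,-0.06,0,0,0,0,10],
])

```text
clock: 14.85
tcp_pos: [555.6, -246.3, 90.3]
tool_rot: [0.996, 0.088, 0.001, 0.001]
contact_force: [-1.5, -3.2, 2.7]
grip_width: 0.179
```

```bash
python3 g.py
```

```text
t 14.85 travel 129.38 lateral -0.31 z -0.04 Fy -2.84 Fx -2.07 Fz 2.75 w 15.73
```

Call:
servo_tool([
  [0,-0.01,0,0,0,0,10],
  [0,-0.02,0,0,0,0,10],
  [0,-0.03,0,0,0,0,10],
  [0,-0.03,0,0,0,0,10],
])

```text
clock: 15.35
tcp_pos: [554.8, -241.3, 90.3]
tool_rot: [0.996, 0.088, 0.001, 0.001]
contact_force: [-0.9, -7.5, -0.7]
grip_width: 0.181
```

```bash
python3 g.py
```

```text
t 15.35 travel 134.52 lateral -0.29 z -0.06 Fy -7.18 Fx -2.19 Fz -0.74 w 15.97
```

Call:
servo_tool([
  [0,-0.006,0,0,0,0,10],
  [0,-0.006,0,0,0,0,10],
])

```text
clock: 15.6
tcp_pos: [554.7, -241.2, 90.2]
tool_rot: [0.996, 0.088, 0.002, 0.002]
contact_force: [-0.7, -9.5, -0.7]
grip_width: 0.18
```

```bash
python3 g.py
```

```text
t 15.60 travel 134.59 lateral -0.34 z -0.08 Fy -9.23 Fx -2.33 Fz -0.69 w 15.89
```

Call:
servo_tool([
  [0,-0.006,0,0,0,0,10],
  [0,-0.006,0,0,0,0,10],
])

```text
clock: 15.85
tcp_pos: [554.7, -241.0, 90.2]
tool_rot: [0.996, 0.088, 0.002, 0.003]
contact_force: [-0.9, -8.7, -0.4]
grip_width: 0.181
```

```bash
python3 g.py
```

```text
t 15.85 travel 134.75 lateral -0.29 z -0.08 Fy -8.46 Fx -2.39 Fz -0.37 w 15.97
```

Call:
servo_tool([
  [0,-0.008,0,0,0,0,10],
  [0,-0.008,0,0,0,0,10],
])

```text
clock: 16.1
tcp_pos: [554.6, -240.6, 90.2]
tool_rot: [0.996, 0.088, 0.002, 0.004]
contact_force: [-0.5, -10.1, -0.3]
grip_width: 0.18
```

```bash
python3 g.py
```

```text
t 16.10 travel 135.19 lateral -0.34 z -0.09 Fy -9.82 Fx -2.28 Fz -0.33 w 15.84
```

Call:
servo_tool([
  [0,-0.008,0,0,0,0,10],
  [0,-0.008,0,0,0,0,10],
])

```text
clock: 16.35
tcp_pos: [554.5, -240.1, 90.2]
tool_rot: [0.996, 0.087, 0.003, 0.005]
contact_force: [-0.4, -10.0, 0.3]
grip_width: 0.183
```

```bash
python3 g.py
```

```text
t 16.35 travel 135.67 lateral -0.35 z -0.08 Fy -9.82 Fx -2.12 Fz 0.29 w 16.15
```

```bash
python3 plan.py 577 -374 87|tail -1
```

```text
shift [-0.0058  0.6785  0.0232] turn [ 0.005  -0.002   0.0002]
```

Call:
servo_tool([
  [0,-0.009,0,0.004,-0.001,0,10],
  [0,-0.009,0,0.004,-0.001,0,10],
])

```text
clock: 16.6
tcp_pos: [554.4, -239.5, 90.2]
tool_rot: [0.996, 0.087, 0.001, 0.002]
contact_force: [-1.7, -9.0, -0.1]
grip_width: 0.178
```

```bash
python3 g.py
```

```text
t 16.60 travel 136.33 lateral -0.33 z -0.09 Fy -8.60 Fx -3.20 Fz -0.12 w 15.64
```

Call:
servo_tool([
  [0,-0.009,0,0.003,-0.001,0,10],
  [0,-0.009,0,0.003,-0.001,0,10],
])

```text
clock: 16.85
tcp_pos: [554.4, -239.0, 90.3]
tool_rot: [0.996, 0.087, 0.0, 0.0]
contact_force: [-0.5, -9.6, -0.3]
grip_width: 0.181
```

```bash
python3 g.py;python3 plan.py 577 -374 87|tail -1
```

```text
t 16.85 travel 136.84 lateral -0.29 z -0.05 Fy -9.39 Fx -2.15 Fz -0.28 w 15.97
shift [-0.0057  0.6845  0.0164] turn [ 0.0001 -0.0004 -0.0001]
```

Call:
servo_tool([
  [0,-0.009,0,0.001,0,0,10],
  [0,-0.012,0,0.001,0,0,10],
  [0,-0.013,0,0.001,0,0,10],
])

```text
clock: 17.23
tcp_pos: [554.2, -237.8, 90.2]
tool_rot: [0.996, 0.087, 0.001, 0.0]
contact_force: [-1.4, -10.1, -0.6]
grip_width: 0.178
```

```bash
python3 g.py
```

```text
t 17.23 travel 138.01 lateral -0.30 z -0.08 Fy -9.73 Fx -3.18 Fz -0.57 w 15.65
```

Call:
servo_tool([
  [0,-0.009,0,0.002,0,0,10],
  [0,-0.012,0,0.002,0,0,10],
  [0,-0.013,0,0.002,0,0,10],
])

```text
clock: 17.6
tcp_pos: [554.0, -236.7, 90.2]
tool_rot: [0.996, 0.087, 0.001, -0.0]
contact_force: [-1.3, -10.3, -0.4]
grip_width: 0.178
```

```bash
python3 g.py;python3 plan.py 577 -374 87|tail -1
```

```text
t 17.60 travel 139.12 lateral -0.30 z -0.09 Fy -9.90 Fx -3.11 Fz -0.44 w 15.68
shift [-0.0054  0.6959  0.0157] turn [-0.0003 -0.0009 -0.0003]
```

Call:
servo_tool([
  [0,-0.009,0,0.001,0,0,10],
  [0,-0.012,0,0.001,0,0,10],
  [0,-0.013,0,0.001,0,0,10],
])

```text
clock: 17.98
tcp_pos: [553.7, -235.5, 90.3]
tool_rot: [0.996, 0.087, 0.001, -0.0]
contact_force: [-1.0, -9.1, -0.9]
grip_width: 0.184
```

```bash
python3 g.py
```

```text
t 17.98 travel 140.39 lateral -0.30 z -0.05 Fy -8.78 Fx -2.58 Fz -0.92 w 16.23
```

Call:
servo_tool([
  [0,-0.009,0,0.001,0,0,10],
  [0,-0.012,0,0.001,0,0,10],
  [0,-0.013,0,0.001,0,0,10],
])

```text
clock: 18.35
tcp_pos: [553.4, -233.7, 90.2]
tool_rot: [0.996, 0.087, 0.001, -0.0]
contact_force: [-1.7, -7.3, -0.4]
grip_width: 0.177
```

```bash
python3 g.py;python3 plan.py 577 -374 87|tail -1
```

```text
t 18.35 travel 142.19 lateral -0.36 z -0.09 Fy -6.89 Fx -2.91 Fz -0.36 w 15.63
shift [-0.005   0.7113  0.0157] turn [-0.0003 -0.0011 -0.0004]
```

Call:
servo_tool([
  [0,-0.006,0,0.001,0,0,10],
  [0,-0.007,0,0.001,0,0,10],
])

```text
clock: 18.6
tcp_pos: [553.3, -233.1, 90.3]
tool_rot: [0.996, 0.087, 0.001, -0.001]
contact_force: [-1.4, -7.2, 0.7]
grip_width: 0.183
```

```bash
python3 g.py
```

```text
t 18.60 travel 142.85 lateral -0.34 z -0.06 Fy -6.84 Fx -2.58 Fz 0.74 w 16.08
```

Call:
servo_tool([
  [0,-0.006,0,0,0,0,10],
  [0,-0.007,0,0,0,0,10],
])

```text
clock: 18.85
tcp_pos: [553.1, -232.3, 90.2]
tool_rot: [0.996, 0.087, 0.001, -0.0]
contact_force: [-1.9, -6.7, 0.9]
grip_width: 0.178
```

```bash
python3 g.py
```

```text
t 18.85 travel 143.59 lateral -0.35 z -0.10 Fy -6.31 Fx -3.03 Fz 0.92 w 15.66
```

Call:
servo_tool([
  [0,-0.006,0,0,0,0,10],
  [0,-0.007,0,0,0,0,10],
])

```text
clock: 19.1
tcp_pos: [553.0, -231.5, 90.2]
tool_rot: [0.996, 0.087, 0.002, 0.0]
contact_force: [-1.2, -5.0, 1.2]
grip_width: 0.18
```

```bash
python3 g.py
```

```text
t 19.10 travel 144.41 lateral -0.35 z -0.08 Fy -4.74 Fx -2.09 Fz 1.16 w 15.87
```

Call:
servo_tool([
  [0,-0.006,0,0,0,0,10],
  [0,-0.007,0,0,0,0,10],
])

```text
clock: 19.35
tcp_pos: [552.7, -230.0, 90.2]
tool_rot: [0.996, 0.087, 0.001, 0.0]
contact_force: [-1.3, -1.8, 2.2]
grip_width: 0.175
```

```bash
python3 g.py
```

```text
t 19.35 travel 145.95 lateral -0.34 z -0.08 Fy -1.55 Fx -1.57 Fz 2.16 w 15.42
```

Call:
servo_tool([
  [0,-0.001,0,0,0,0,10],
  [0,-0.001,0,0,0,0,10],
])

```text
clock: 19.6
tcp_pos: [552.5, -228.9, 90.2]
tool_rot: [0.996, 0.087, 0.001, -0.001]
contact_force: [-3.6, 3.3, 5.2]
grip_width: 0.178
```

```bash
python3 g.py
```

```text
t 19.60 travel 147.09 lateral -0.38 z -0.08 Fy 3.89 Fx -2.96 Fz 5.18 w 15.69
```

Call:
servo_tool([
  [0,-0.004,0,0,0,0,10],
  [0,-0.005,0,0,0,0,10],
])

```text
clock: 19.85
tcp_pos: [552.4, -228.4, 90.3]
tool_rot: [0.996, 0.087, 0.001, -0.0]
contact_force: [-1.5, -4.3, 1.5]
grip_width: 0.182
```

```bash
python3 g.py
```

```text
t 19.85 travel 147.59 lateral -0.36 z -0.04 Fy -3.98 Fx -2.20 Fz 1.50 w 16.02
```

The force rose to about 10 N, fell away, and then the guard pulled the tool forward (+3.9 N), which looks like the click. I'll test it by easing back gently while still gripping.

Call:
servo_tool([
  [0,0.003,0,0,0,0,10],
  [0,0.006,0,0,0,0,10],
  [0,0.006,0,0,0,0,10],
])

```text
clock: 20.23
tcp_pos: [552.5, -228.9, 90.3]
tool_rot: [0.996, 0.087, 0.001, -0.001]
contact_force: [-2.4, 3.8, 4.8]
grip_width: 0.18
```

```bash
python3 g.py
```

```text
t 20.23 travel 147.13 lateral -0.38 z -0.06 Fy 4.16 Fx -1.70 Fz 4.79 w 15.84
```

Easing back met +4 N and the guard stayed at 147.1 mm, so the catch holds. Now I'll release and lift.

Call:
servo_tool([
  [0,-0.001,0,0,0,0,20],
  [0,-0.001,0,0,0,0,35],
  [0,-0.001,0,0,0,0,40],
  [0,-0.001,0,0,0,0,40],
  [0,-0.001,-0.1,0,0,0,40],
  [0,-0.001,-0.3,0,0,0,40],
  [0,0,-0.55,0,0,0,40],
  [0,0,-0.6,0,0,0,40],
])

```text
clock: 21.22
tcp_pos: [553.1, -229.5, 213.6]
tool_rot: [0.996, 0.087, 0.003, 0.001]
contact_force: [0.9, 0.4, -0.4]
grip_width: 0.456
```

Call:
servo_tool([
  [-0.1,0.2,0,0,0,0,40],
  [-0.2,0.4,0,0,0,0,40],
  [-0.3,0.6,0,0,0,0,40],
  [-0.4,0.8,0,0,0,0,40],
  [-0.5,0.95,0,0,0,0,40],
  [-0.5,0.95,0,0,0,0,40],
])

```text
clock: 21.98
tcp_pos: [486.2, -435.9, 211.8]
tool_rot: [0.996, 0.086, 0.003, 0.0]
contact_force: [-0.0, 0.1, -0.7]
grip_width: 0.454
```

```bash
python3 g.py; python3 - <<'E'
from h import *
np.set_printoptions(precision=1,suppress=True)
p=bot.grab_frame('top'); cv2.imwrite('pics/end.png',cv2.resize(p['pixels'][140:270,240:490],None,fx=3,fy=3,interpolation=cv2.INTER_CUBIC)[...,::-1])
for n,z in(('dish_centre',26.5),('guard_handle',77),('bottle',0),('marker',0),('timer',0)): print(n,[(round(r['score'],2),np.array(r['location']),at_z(p,r['location'],z)) for r in bot.pinpoint(n,p)[:1]])
C=cloud(p);x,y,z=[C[...,i] for i in range(3)]
h=(abs(x-552)<60)&(abs(y+230)<60)&(z>80)&(z<105)&(p['pixels'].max(-1)<80);v,u=np.nonzero(h);print('handle',at_z(p,(u.mean(),v.mean()),95) if len(u) else None,len(u))
E
```

```text
t 21.98 travel -45.27 lateral -101.63 z 121.50 Fy 0.11 Fx 0.01 Fz -0.74 w 39.97
dish_centre []
guard_handle [(0.68, array([352.8, 209.3]), array([ 558.6, -232.8,   77. ]))]
bottle [(0.73, array([379.5, 161.2]), array([ 718.6, -334.8,    0. ]))]
marker [(0.58, array([464.8, 232.3]), array([ 484.3, -565.6,    0. ]))]
timer [(0.83, array([180.2, 249.6]), array([483.6, 273.1,   0. ]))]
handle [ 549.6 -228.4   95. ] 128
```

View pics/end.png

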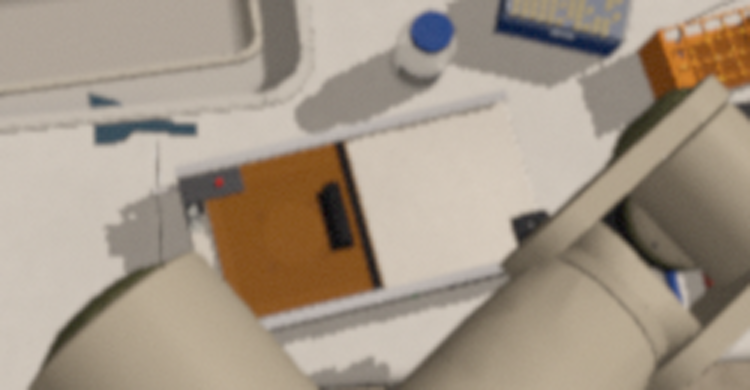

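The guard is shut and has stayed shut after release: the handle is at about (352,211) in full-image pixels, 146 mm from where it started. The dish shows faintly as a circle through the amber, near (337,218), and the bystanders have not moved.

```bash
python3 -c "
from plant import bot
print(bot.sign_off())"
```

```text
the job is handed in; nothing more can be done
None
```

The petri dish is in the nest, the guard is latched shut over it, and I handed the job in at about 22 s of the 64 s allowed. The sign-off gives no verdict, so the results below are my own checks.

- **Dish:** before I shut the guard, the top camera showed the dish between the four posts. Its top was about 34 mm above the bench, with no slope. The position estimates disagreed by 1–3 mm: (545.0, -187.5) from the network and (548.4, -190.4) from depth, against a nest estimate of (545.6, -190.2).
- **Guard:** I pinched the handle and pushed in small steps. My force readings peaked at about 10 N on the ramp. After the force dropped at the click, the guard held against a 4 N pull back. After I let go, its handle was still 146 mm from where it started, against about 147 mm when latched.
- **Final checks:** the network could no longer find the dish under the amber guard; only a faint circle showed in the right place. The bottle, marker and timer came out 6 to 14 mm from their first readings. I put that down to network scatter, because the robot never touched them, but I did not confirm it separately.

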